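Run out the punching carriage and hold its index plunger back

TASK

On the punching fixture, slide the indexing carriage (it has an upright post to take hold of) out from under the bridge until it is right up against the end stop. Only then grip the black plunger knob, pull it straight up as far as it goes so that the pin is clear of the index plate, and finish while still holding it there, with the carriage still at its stop, so that the smith can turn the plate by hand. Leave the other things on the bench alone.

Things in the scene. Friction and masses are not known exactly. Their poses are not given: they have to be found in the camera images.
- fixture: Punching fixture bolted to the bench: a straight track 400 mm long and 100 mm wide. Origin on the bench under the track, z up; its y axis runs along the track from the punch bridge (y -180 to -65 mm, 194 mm wide, underside 158 mm, top 188 mm above the bench, punch shank to 243 mm) to the end stop (y 191 mm, 38 mm high); x runs across the track. Its position and yaw differ from run to run.
- carriage (a joint): Slide of the indexing carriage along the fixture's +y: 0 = farthest in under the bridge, 0.15 m = against the end stop (end of travel). It starts between 0 and 0.04. About 3 N of friction; stays where it is left. The carriage weighs about 2 kg and cannot lift.
- post_grip (a point): Grip point on the carriage's plain upright steel post (diameter 20 mm, top 105 mm above the bench): on its axis, 20 mm below its top, 85 mm above the bench. Same axes as the fixture. The post stands at the carriage's +y end, always clear of the bridge (at least 80 mm); the carriage is pushed or pulled by it. The round index plate beside it is 48 mm high, with bushings to 58 mm; its nearest edge is 37 mm from the post's axis.
- knob_center (a point): Centre of the plunger's round black knob (diameter 30 mm, 28 mm tall; 98 to 126 mm above the bench while seated), 136 mm from the post towards -y on the carriage. Same axes as the fixture. Below it: a housing of diameter 20 mm from 94 mm down to the bracket top at 82 mm (40 mm wide). While the carriage is in, the knob is under the bridge; with the carriage against the end stop it stands 94 mm clear of the bridge.
- plunger (a joint): Pull of the sprung index plunger, straight up: 0 = its pin is seated in the bushing (hole) of the index plate, 0.020 m = fully back, against its stop. The pin leaves the 10 mm deep hole at 0.010. Spring: 6 N at 0, 12 N at full pull; it snaps back if released.
- mallet_mid (a point): Bystander: steel-headed mallet lying flat, wooden handle 200 mm, head 90 mm wide and 52 mm high. Point near its middle. Not to be disturbed.
- cross_peen_mid (a point): Bystander: cross-peen hammer lying flat, wooden handle 240 mm, 30 mm high. Point near its middle. Not to be disturbed.
- chisel_mid (a point): Bystander: flat chisel, 145 x 20 x 14 mm, lying near the fixture. Point near its middle. Not to be disturbed.
- rivet_tin_mid (a point): Bystander: closed round tin, diameter 60, height 60 mm. Point near its middle. Not to be disturbed.
- bench_block_mid (a point): Bystander: square steel bench block 70 x 70 x 25 mm, near the fixture. Point near its middle. Not to be disturbed.
- steel_ring_mid (a point): Bystander: steel ring, outer diameter 60, height 12 mm, near the fixture. Point near its middle. Not to be disturbed.

How it is judged:
By the outcome, as a careful person would: the job done as asked, in the order asked, and still so for the second after the job is handed in, while the arm keeps its last pose, push and grip.
It also fails if it takes over 43 s, if anything falls off the work surface, if the arm or the gripper's body presses on something with over 40 N, if the wrist force passes 120 N, or if a joint passes its speed limit or range.

ROBOT

A 6-joint arm with a two-finger parallel gripper is mounted at the origin on the work surface. World frame = base frame: x ahead of the robot, y to its left, z up, the work surface at z = 0. Lengths are in m, angles in rad, forces in N, time in s.
With the tool pointing down it reaches from about 0.3 to 0.825 m from the base axis. Payload 5.4 kg.
Tool frame: the origin (TCP) lies at the very end of the fingers, on their centre line; the grasp point (between the pads) lies 19 mm behind it; z points along the fingers, x is the direction in which the jaws open and shut, and the axes are right-handed (so a half turn about z gives the same grasp; the last joint's range is limited). The gripper opens to 92 mm and grips with 3 to 60 N. Pads are 20 mm wide; open, the fingers measure 128 mm over their backs; the gripper's body (75 mm by 189 mm) begins 69 mm behind the grasp point.
Start: joints at [0.986, 0.158, 1.597, -0, 1.386, -0.21], TCP at [0.211, 0.535, 0.215] pointing down, gripper open.
Joint ranges: [-2.91, 2.91], [-0.94, 2.29], [0.18, 2.7], [-1.29, 4.43], [0.17, 2.64], [-3, 3]. Speed limits (rad/s): [2.57, 2.57, 3.14, 3.14, 3.14, 3.14].

INTERFACE

Orientations are given as a rotation vector (axis times angle).
In Python, from workcell import bot gives the robot as it stands. Calls block until the motion is done:
- bot.goto(position, orientation): joint-space move of the TCP to a pose.
- bot.line_to(position, rot=None, max_speed=0.15): straight line of the TCP; rot=None keeps the orientation; max_speed is the mean speed in m/s.
- bot.set_joints(angles): joint-space move.
- bot.set_gripper(opening, newtons=None): opening from 0.0 (shut) to 1.0 (fully open); newtons is the grip in N (None keeps the last); returns when the fingers have stopped.
- bot.hold(seconds).
- bot.inverse_kinematics(position, orientation): joint angles nearest the present ones, or None.
- bot.read_camera(name): name is "scene" or "top" or "wrist"; returns a dict with "pixels" (400x640x3 uint8, blue, green, red), "fx", "fy", "cx", "cy" (pixels), "R" (3x3) and "t" (3): a world point X has camera coordinates R X + t. Camera axes: x right, y down, z forward; pixel columns grow to the right and rows downward; lengths in m; the calibration is good to about 2 mm. The wrist camera is an equidistant fisheye: a pixel r from the principal point sees the ray r / f radians off the axis. A picture is of the moment at which its call begins. There is no depth.
A pose or a line that the arm cannot do raises bot.MotionError and nothing moves.
- bot.job_done(): hands the job in, once; it reports no verdict.
Readings, each from a call of its own:
- bot.current_clock(): time.
- bot.current_joints(): joint angles.
- bot.current_joint_vel(): joint speeds.
- bot.current_effort(): joint torques, N m.
- bot.current_ee_pos(): TCP position.
- bot.current_tool_rot(): TCP orientation.
- bot.current_contact_force(): force on the tool from outside, world axes, zero at the start.
- bot.current_ft_torque(): the same for the moment, N m.
- bot.current_opening(): opening from 0.0 (shut) to 1.0 (fully open).
Only numpy, scipy, OpenCV 4.12 (cv2) and the standard library are available. Lean on these libraries where they do the work, as an engineer would, in place of code of your own. Each camera call takes 0.05 s, during which the arm holds its last target. There are 200 camera calls.

## Working session

There is one attempt and no reset: what is moved stays moved. The work goes in short steps, each a Python script; the robot and the scene stay as the last script left them, time stands still between calls to the robot, and variables do not carry over. Pictures are saved under pics/ and viewed, about 8 in all and at most 12, crops included, and the job is handed in when it is done.

```bash
mkdir -p pics; cat > h.py <<'E'
from workcell import bot
import numpy as np, cv2
def snap(n,f):
    c=bot.read_camera(n); cv2.imwrite(f,c["pixels"]); np.savez(f+".npz",**{k:c[k] for k in("fx","fy","cx","cy","R","t")}); return c
def ray(f,u,v,z):
    c=np.load(f+".npz"); d=np.array([(u-c["cx"])/c["fx"],(v-c["cy"])/c["fy"],1])
    if "wrist" in f:
        d=d[:2]; r=np.linalg.norm(d); d=np.array([*(d/r*np.sin(r)),np.cos(r)])
    o=-c["R"].T@c["t"]; w=c["R"].T@d; return o+w*(z-o[2])/w[2]
def proj(f,X):
    c=np.load(f+".npz"); p=c["R"]@np.array(X)+c["t"]; return c["fx"]*p[0]/p[2]+c["cx"],c["fy"]*p[1]/p[2]+c["cy"]
E
python3 -c "
from h import *
snap('top','pics/top1.png');snap('scene','pics/scene1.png')
for f in ('top','scene'):
  c=np.load('pics/%s1.png.npz'%f);print(c['fx'],-c['R'].T@c['t'],c['R'][2])
print(bot.current_clock())"
```

```text
377.23690568309644 [0.40431383 0.02402168 1.28504171] [ 0.15660994 -0.00671832 -0.98763768]
372.80141956478434 [ 1.25412699 -0.259552    0.78445922] [-0.66562361  0.26329132 -0.6983    ]
0.1
```

View pics/top1.png

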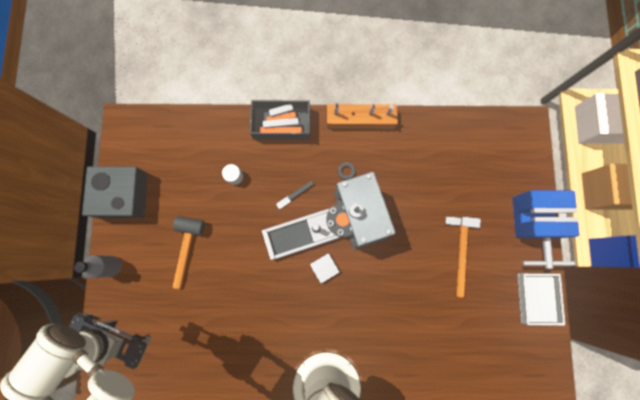

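View pics/scene1.png

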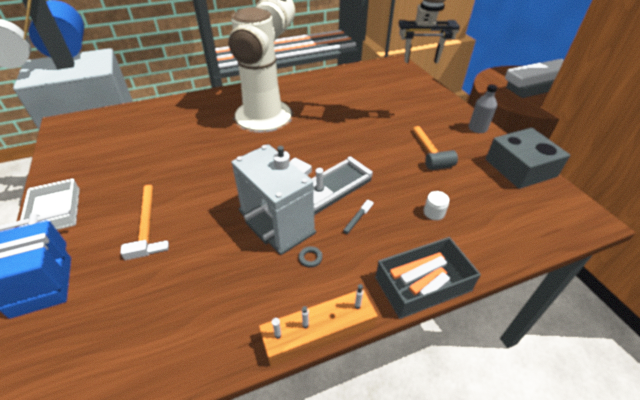

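The top view shows the fixture from (265,243) to the bridge at about (365,210), with the post near (318,230). The scene view shows the post near (320,175). I'll enlarge the fixture in both.

```bash
python3 -c "
import cv2,numpy as np
a=cv2.imread('pics/top1.png')[160:270,250:410];b=cv2.imread('pics/scene1.png')[140:250,230:390]
cv2.imwrite('pics/c1.png',np.vstack([cv2.resize(x,None,fx=5,fy=5,interpolation=3)[:,:] for x in (a,)]))
cv2.imwrite('pics/c2.png',cv2.resize(b,None,fx=5,fy=5,interpolation=3))"
```

```text
(no output)
```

View pics/c1.png

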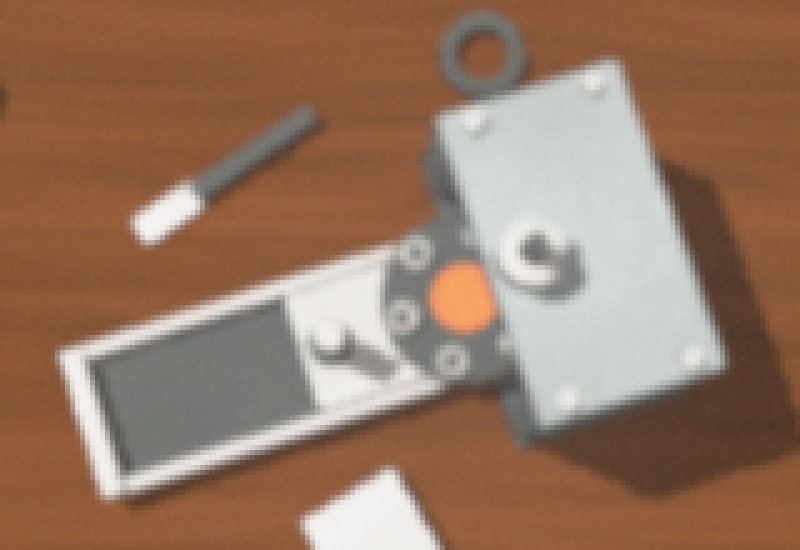

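The bridge top corners are at (337,183), (373.4,172), (395,233.6) and (358,246). The end stop corners are at (262,230) and (271,259), and the post top is about (316.5,227.5).

```bash
python3 -c "
from h import *
f='pics/top1.png'
B=np.array([ray(f,*p,.188) for p in [(337,183),(373.4,172),(395,233.6),(358,246)]])
print(B,[np.linalg.norm(B[i]-B[i-1]) for i in range(4)])
S=np.array([ray(f,*p,.038) for p in [(262,230),(271,259)]]);print(S,np.linalg.norm(S[0]-S[1]))
b=B.mean(0)[:2];s=S.mean(0)[:2];d=s-b;L=np.linalg.norm(d);d/=L
# bridge center y=-.1225, end stop outer ~.2 
print('dir',d,L,np.degrees(np.arctan2(d[1],d[0])))
for e in (B[0]-B[1],B[3]-B[2]): print(np.degrees(np.arctan2(e[1],e[0])))
e=B[3]-B[0];print(np.degrees(np.arctan2(e[1],e[0]))); e=S[1]-S[0];print(np.degrees(np.arctan2(e[1],e[0])))
o=b+d*.1225;print('origin',o)
P=ray(f,316.5,227.5,.105);q=P[:2]-o;print('post',P,q@d,q@np.array([d[1],-d[0]]))
print('scene proj of post top',proj('pics/scene1.png',[*P[:2],.105]))
"
```

```text
[[ 0.62647105 -0.02833915  0.188     ]
 [ 0.66043038 -0.13699192  0.188     ]
 [ 0.4773817  -0.19652724  0.188     ]
 [ 0.44120592 -0.08849611  0.188     ]] [np.float64(0.19478713433288547), np.float64(0.11383611259227869), np.float64(0.19248707901931836), np.float64(0.1139272288806435)]
[[0.49752628 0.21255608 0.038     ]
 [0.403117   0.1805706  0.038     ]] 0.09968040815450797
dir [-0.31068807  0.95051193] 0.3252478300733917 108.10070164101005
107.35659177825282
108.51386277137618
-162.01100296371314
-161.28382983102972
origin [0.51331297 0.00384911]
post [0.50100917 0.03228726 0.105     ] 0.03085344923405119 -0.0028595179006380683
scene proj of post top (np.float64(317.23739663816485), np.float64(168.3402158659477))
```

View pics/c2.png

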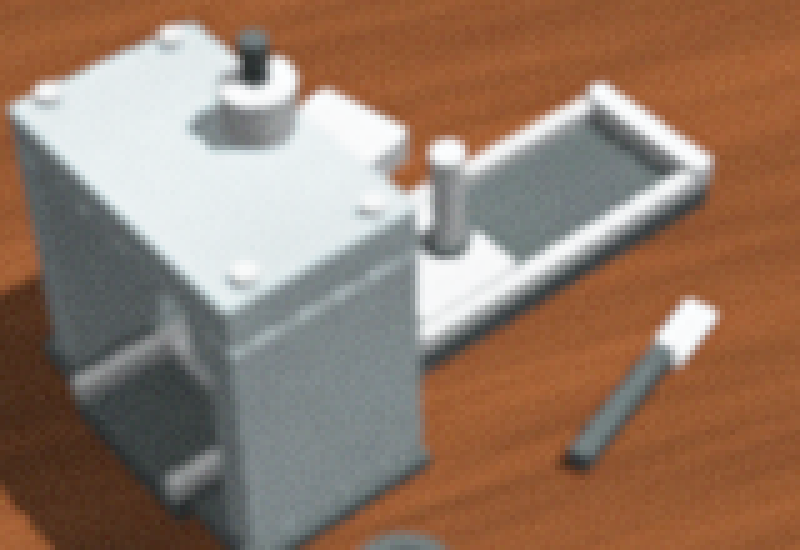

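The scene crop shows the post top at about (319.4,169.6), which is within about 5 mm of the top-view estimate. The sizes also match. I'll go above the post with the jaws across the track.

```bash
cat >> h.py <<'E'
from scipy.spatial.transform import Rotation as Ro
D=np.array([np.cos(np.radians(108.1)),np.sin(np.radians(108.1))]); X=np.array([D[1],-D[0]]); O=np.array([.5133,.0038])
def rot(flip=False):
    x=np.array([*X,0])*(-1 if flip else 1); z=np.array([0,0,-1.]); return Ro.from_matrix(np.c_[x,np.cross(z,x),z]).as_rotvec()
E
python3 -c "
from h import *
p=[.501,.032,.24]
for fl in (0,1):print(bot.inverse_kinematics(p,rot(fl)))
js=[bot.inverse_kinematics(p,rot(fl)) for fl in (0,1)]
fl=int(np.argmin([abs(j[5]) if j is not None else 9 for j in js]));print(fl)
bot.goto(p,rot(fl));print(bot.current_clock(),bot.current_ee_pos())
snap('wrist','pics/wrist1.png');print(proj('pics/top1.png',[.501,.032,.105]))
"
```

```text
[-0.17738001 -0.05062211  1.76425521  0.          1.42795956 -0.4932846 ]
[-0.17738001 -0.05062211  1.76425521  0.          1.42795956  2.64830805]
0
2.1917 [0.50092723 0.03275366 0.2399642 ]
(np.float64(316.5917815278201), np.float64(227.50329531061942))
```

View pics/wrist1.png

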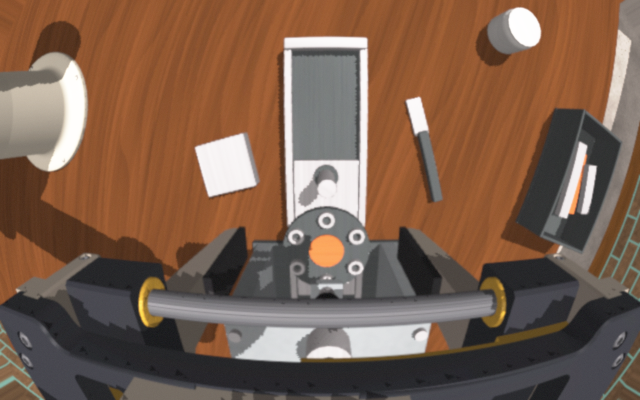

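The wrist view shows the post top at about (326,187), the stop's outer top corners at (284.5,41) and (367.5,41), and the plate centre at (327,251).

```bash
python3 -c "
from h import *
f='pics/wrist1.png'
c=lambda P:((P[:2]-O)@X,(P[:2]-O)@D)
P=ray(f,326,187,.105);print('post',P,c(P))
for n,u,v,z in[('s1',284.5,41,.038),('s2',367.5,41,.038),('plate',327,251,.05)]:
  q=ray(f,u,v,z);print(n,q,c(q))
"
```

```text
post [0.50475912 0.03787458 0.105     ] (np.float64(0.0024679291745453354), np.float64(0.035041876466660245))
s1 [0.40711637 0.17901615 0.038     ] (np.float64(-0.0464936838397095), np.float64(0.19953446095301894))
s2 [0.50104749 0.21039683 0.038     ] (np.float64(0.05253855778448947), np.float64(0.20018010617647927))
plate [ 0.53674014 -0.05183734  0.05      ] (np.float64(0.0049950067477993534), np.float64(-0.060166468143732006))
```

The post is at fixture (2.5, 35) mm and the stop's outer face is at y 200 mm, 99 mm wide, so both fit the drawing. Next I grip the post and pull it to the stop while watching the force.

```bash
sed -i 's/108\.1/108.5/g' h.py; python3 -c "
from h import *
P=np.array([.5048,.0379])
bot.line_to([*P,.20],rot(),max_speed=.2)
bot.line_to([*P,.068],max_speed=.12)
print(bot.current_contact_force())
bot.set_gripper(0,25);print('open',bot.current_opening()*92,bot.current_contact_force(),bot.current_clock())
bot.line_to([*(P+.12*D),.068],max_speed=.06)
F=bot.current_contact_force();print('F along,x,z',F[:2]@D,F[:2]@X,F[2])
for i in range(12):
  s=.12+.002*(i+1)
  bot.line_to([*(P+s*D),.068],max_speed=.03); bot.hold(.1)
  F=bot.current_contact_force();e=bot.current_ee_pos()[:2]-P;print(s,e@D,F[:2]@D,F[:2]@X,F[2])
  if abs(F[:2]@D)>14: break
print(bot.current_ee_pos(),bot.current_opening()*92,bot.current_clock())
snap('wrist','pics/wrist2.png')
"
```

```text
[-0.22536451 -0.22800137  0.67733371]
open 19.263329048908425 [-2.45744241 -0.88057607  2.60626696] 4.925
F along,x,z -1.7769358928331034 -4.690909677581893 3.992320948554014
0.122 0.12222555948125913 -0.7858056341528863 -4.968254223894837 4.602711636478795
0.124 0.12423714523641509 -1.9446015811506299 -4.005946358464967 3.1543126559202825
0.126 0.12625687209207628 -1.9929916752606938 -4.584033017350747 2.819826570751694
0.128 0.128246565061373 -1.079771453679444 -3.9050654588558307 4.069149185696805
0.13 0.13025305621935565 -1.266176614093968 -5.821900741966802 3.488518828049461
0.132 0.13210604722334038 -2.14867235460915 -5.383145170055941 3.5375703718867997
0.134 0.13213842593697567 -9.641569015427871 -6.257689436612784 2.874798840395346
0.136 0.13213547642055432 -17.93812924303528 -5.768013036491026 1.0412497608292492
[0.46265631 0.16313476 0.06794852] 19.57046902214713 9.875
```

View pics/wrist2.png

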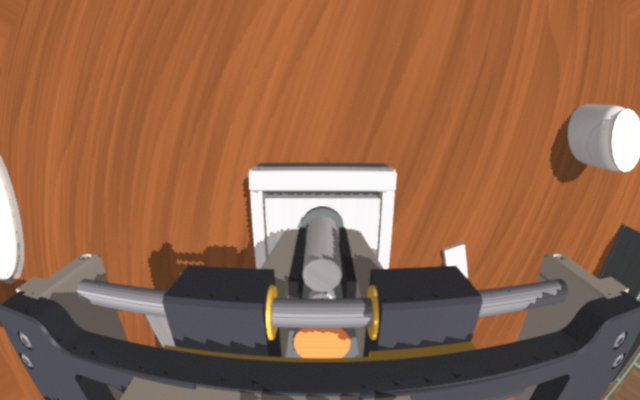

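The wrist view shows the carriage's light edge meeting the stop (row 195), with the post held between the jaws. The tool stalled at 132 mm while the force rose to 18 N, so the carriage is at its stop. Next I release and move above the knob.

```bash
python3 -c "
from h import *
e=np.array([.46266,.16313])
bot.set_gripper(1.0);p=bot.current_ee_pos();print(p,bot.current_contact_force())
bot.line_to([*p[:2],.22],max_speed=.2)
K=e-.136*D;print(K)
bot.line_to([*K,.23],max_speed=.2)
snap('wrist','pics/wrist3.png');snap('top','pics/top3.png');print(bot.current_clock(),proj('pics/wrist3.png',[*K,.126]))
"
```

```text
[0.46167165 0.16686574 0.06802439] [0.23380451 0.08386664 0.54131614]
[0.50581343 0.03415798]
12.9167 (np.float64(321.1429133251303), np.float64(199.4917796536861))
```

View pics/wrist3.png

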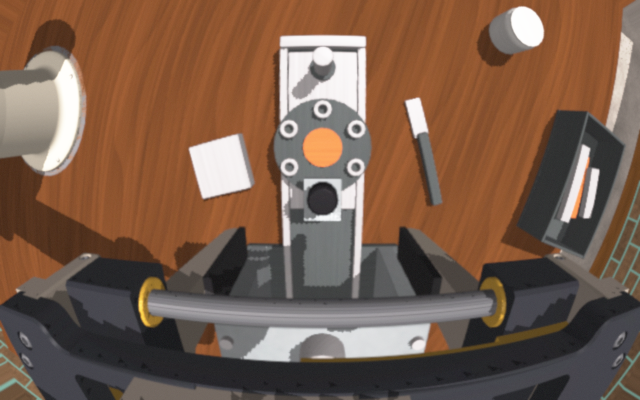

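The wrist view shows the black knob top at about (322,196), the post top at about (322,56) and the chisel, block and tin untouched.

```bash
python3 -c "
from h import *
f='pics/wrist3.png'
k=ray(f,322,196,.126)[:2];q=ray(f,322,56,.105)[:2];print('knob',k,'post',q,'dist',np.linalg.norm(k-q))
K=np.array([.50581,.03416]);T=(K+k)/2;d=k-K;print('diff',d@D,d@X)
assert np.linalg.norm(d)<.008
bot.line_to([*T,.15],max_speed=.2);bot.line_to([*T,.094],max_speed=.1);print(bot.current_contact_force())
bot.set_gripper(0,50);print('open',bot.current_opening()*92,bot.current_contact_force(),bot.current_clock())
z0=bot.current_ee_pos()[2]
bot.line_to([*T,z0+.016],max_speed=.04)
for i in range(8):
  bot.line_to([*T,z0+.016+.0015*(i+1)],max_speed=.03);bot.hold(.1)
  F=bot.current_contact_force();print(i,bot.current_ee_pos()[2]-z0,F[2],F[:2]@D,F[:2]@X)
  if -F[2]>22: break
print(bot.current_ee_pos(),bot.current_opening()*92,bot.current_clock())
snap('wrist','pics/wrist4.png');snap('scene','pics/scene4.png')
a=cv2.imread('pics/wrist4.png');b=cv2.imread('pics/scene4.png')[90:240,230:430]
cv2.imwrite('pics/m4.png',np.vstack([cv2.resize(a[100:400,120:520],(400,300)),cv2.resize(b,(400,300),interpolation=3)]))
"
```

```text
knob [0.50550941 0.03751983] post [0.46413656 0.1607648 ] dist 0.1300039844822765
diff 0.003281588335005992 0.0007810372299231092
[-0.17741357  0.82172351  0.20550084]
open 28.441891729821513 [-3.66986195 -1.17382773  3.57721859] 15.1583
0 0.01705457324228858 -12.359208590339549 -3.074057399356339 -1.4199298692881166
1 0.018682583724205767 -12.631697700576769 -3.763639020426022 -3.4681920960860744
2 0.02013666224742902 -13.055662135232364 -4.110658446065425 -3.426310912869544
3 0.020227963891207804 -23.356285241295858 -6.474160901182381 2.259580017540979
[0.5050195  0.03579209 0.11416359] 28.454645253636865 17.1083
```

View pics/m4.png

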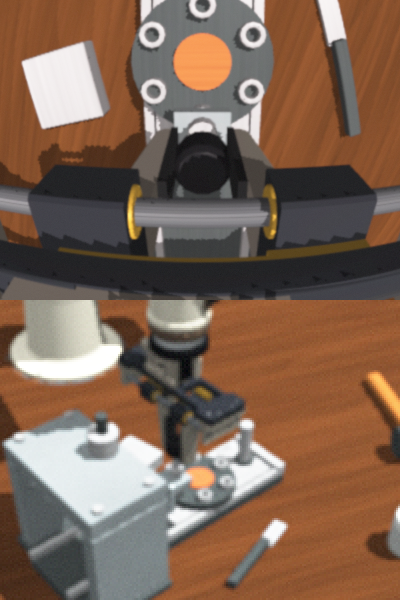

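The plunger stopped at 20.2 mm and the pull jumped from 13 to 23 N, so it is at its stop. A small push along +y will confirm the carriage is still against its own stop.

```bash
python3 -c "
from h import *
T=bot.current_ee_pos();z=T[2]
J=bot.current_ee_pos()
T0=np.array([.50566,.03584]);zc=.094+.022
for s in (.001,.002,.003,.004):
  bot.line_to([*(T0+s*D),zc],max_speed=.02);bot.hold(.15)
  p=bot.current_ee_pos();F=bot.current_contact_force();print(s,(p[:2]-T[:2])@D,p[2],F[:2]@D,F[:2]@X,F[2])
  if F[:2]@D<-12:break
bot.hold(.5);print(bot.current_ee_pos(),bot.current_opening()*92,bot.current_contact_force(),bot.current_clock())
"
```

```text
0.001 4.182809235646532e-05 0.11415644663463931 -9.72873344629823 0.27874945989019334 -24.661701072209492
0.002 9.303340251389333e-05 0.11416776096991091 -12.325854012639066 0.2712215297381122 -26.034340266965817
[0.50501096 0.03587968 0.11419252] 28.506716408906776 [  5.06235204 -11.05139262 -26.71431794] 18.5083
```

```bash
python3 -c "
from h import *
bot.job_done();print(bot.current_clock())"
```

```text
the job is handed in; nothing more can be done
the job is handed in; nothing more can be done
```

The job is handed in: the carriage is against its end stop, and the gripper is still holding the plunger knob fully pulled up.

- **Carriage:** I gripped the post and slid the carriage out about 132 mm until it stalled, with the force rising to 18 N. With the knob held, a 12 N push in the same direction moved it less than 0.1 mm, so it was still at its stop.
- **Plunger:** I gripped the knob with 50 N after the carriage was at its stop, and pulled it up 20.2 mm. The pull then jumped from 13 to 23 N, which shows it reached its stop. It was steady at about 27 N just before handing in, with no slip and the jaws at 28.5 mm on the 30 mm knob.
- **Time and bystanders:** The clock read 18.5 s of the 43 s allowed. The chisel and bench block looked undisturbed in the last pictures. I did not check the other bystanders at the end.
- **Disagreement:** One oblique wrist picture put the post 130 mm from the knob instead of 136 mm. I put this down to the slanted view near the image edge, because both force checks at the stops were clear.

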